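# Set the child-safe knob of a warming plate to low

### The arm

A 7-joint arm with a two-finger parallel gripper is mounted at the origin on a cart in front of the work surface, level with it; the furniture and walls round the work are solid. World frame = base frame: x ahead of the robot, y to its left, z up, the work surface at z = 0. Lengths are in m, angles in rad, forces in N, time in s.
With the tool pointing down it reaches from about 0.425 to 0.8 m from the base axis. Payload 8.3 kg.
Tool frame: the origin (TCP) lies at the very end of the fingers, on their centre line; the grasp point (between the pads) lies 19 mm behind it (grip_depth is the distance from the TCP to the grasp point, in m); z points along the fingers, y is the line along which they close (so a half turn about z gives the same grasp; the last joint's range is limited). The gripper opens to 85 mm and grips with 20 to 120 N. Pads are 22 mm wide; open, the fingers measure 114 mm over their backs; the gripper's body (76 mm by 85 mm) begins 54 mm behind the grasp point. The pads swing forward as they close: fully open they stand 13 mm farther back than shut.
Start: joints at [1.132, 0.383, 0.016, 1.37, -0.006, 1.388, -0.046], TCP at [0.229, -0.581, 0.231] pointing down, gripper open.
Joint ranges: [-2.95, 2.95], [-0.25, 2.06], [-1.52, 1.56], [0.18, 2.33], [-1.44, 4.58], [0.02, 2.06], [-3.01, 3.01]. Speed limits (rad/s): [2.39, 2.39, 3.01, 3.01, 3.14, 3.14, 3.14].

### API

Orientations are given as a rotation vector (axis times angle).
In Python, from bench import goto, movel, move_joints, move_gripper, hold, inverse_kinematics, snapshot, IKError, close_job, current_time_s, current_joint_pos, current_joint_velocities, current_joint_efforts, current_tool_pos, current_tcp_rot, current_force, current_wrist_torque, current_finger_gap, current_gripper_force, grip_depth gives the robot as it stands. The module is installed in compiled form; this text tells all that it offers. Calls block until the motion is done:
- goto(position, orientation): joint-space move of the TCP to a pose.
- movel(position, rotation=None, v=0.15): straight line of the TCP; rotation=None keeps the orientation; v is the mean speed in m/s.
- move_joints(angles): joint-space move.
- move_gripper(opening, strength=None): finger opening in m; strength is the grip in N (None keeps the last); returns when the fingers have stopped.
- hold(seconds).
- inverse_kinematics(position, orientation): joint angles nearest the present ones, or None.
- snapshot(name): name is "scene" or "top"; returns a dict with "img" (384x512x3 uint8, red, green, blue), "fx", "fy", "cx", "cy" (pixels), "camera_from_world" (4x4, takes a point from world to camera coordinates). Camera axes: x right, y down, z forward; pixel columns grow to the right and rows downward; lengths in m; the calibration is good to about 2 mm. A picture is of the moment at which its call begins. There is no depth.
A pose or a line that the arm cannot do raises IKError and nothing moves.
- close_job(): hands the job in; it is judged then, once.
Readings, each from a call of its own:
- current_time_s(): time.
- current_joint_pos(): joint angles.
- current_joint_velocities(): joint speeds.
- current_joint_efforts(): joint torques, N m.
- current_tool_pos(): TCP position.
- current_tcp_rot(): TCP orientation.
- current_force(): force on the tool from outside, world axes, zero at the start.
- current_wrist_torque(): the same for the moment, N m.
- current_finger_gap(): finger opening in m.
- current_gripper_force(): force on a finger pad.
Only numpy, scipy, OpenCV 4.12 (cv2) and the standard library are available. Lean on these libraries where they do the work, as an engineer would, in place of code of your own. Each camera call takes 0.05 s, during which the arm holds its last target. There are 200 camera calls.

### The job

Switch the warming plate from off to low so that it keeps the mug warm: pull its child-safe knob straight up until it is free, turn it clockwise to the single orange mark, feel gently for the catch near that mark, push the knob fully home there and let go. Never force the knob, neither twisting it while it is locked nor pressing hard where it does not drop in, and leave the mug and everything else as it stands.

Things in the scene. Friction and masses are not known exactly. Their poses are not given: they have to be found in the camera images.
- warming_plate: white warming plate, fixed to the worktop, 270 (x) by 200 (y) mm, origin under its centre; control panel with the knob at its -x end, 60 mm high; round black plate at its +x end, 68 mm high. Knob axis: vertical through (-0.092, 0) in this frame. Marks round the knob: white = off (towards +x, knob_turn 0), one orange = low (knob_turn 1.0), two red = high (knob_turn 2.0).
- knob_grip (a point): point on the knob's axis half-way up its grip bar, 30 mm above the panel when the knob is in; rises and turns with it. Black disc 52 mm wide, 10 mm high, with an upright grip bar 46 mm long (along this x), 14 mm thick (y), 36 mm high; bar top 14 mm above this point, disc top 20 mm below. x points along the bar to the end with the white pointer line, z up.
- knob_lift (a joint): how far the knob is pulled up, m: 0 fully in (home), 0.015 at its upper stop. Friction of about 1.5 N holds it at any height. At 0.009 or more its pin is clear of the notched ring and the knob turns freely.
- knob_turn (a joint): knob angle, rad, growing clockwise from above: 0 off mark, 1.0 orange mark; stops at -0.3 and 2.4; turns easily. Locked at off it can still turn 0.1 to 0.55 rad either way. The notches for low and high are hidden, 7.6 mm wide for the 6 mm pin (0.035 rad of play either way) and lie up to 0.22 rad before or after their marks (both by the same amount, new each time): feel for them.
- knob_pin: locking pin under the knob, 6 mm wide, 21 mm from the axis on the pointer's side; origin on the axis under the knob, axes as knob_grip. Pressed down between notches it bears on a hidden sprung ring that yields 1 mm per 3 N and pushes back; over a notch it drops in and the knob goes down to 0. More than 20 N on it, pressing or twisting, damages it; a light grip (about 10 N) helps.
- grey_mug: dark grey and white mug standing on the plate, 63x91x56 mm; a bystander to leave alone. Origin under its middle.
- blue_mug: light blue mug, 87x123x96 mm; a bystander to leave alone. Origin under its middle.
- glass: small drinking glass, 51 mm wide, 59 mm high; a bystander to leave alone. Origin under its middle.
- red_timer: red and white egg timer, 62 mm wide, 60 mm high; a bystander to leave alone. Origin under its middle.
- tin_1: flat tin, 86 mm wide, 40 mm high; a bystander to leave alone. Origin under its middle.

How it is judged:
By the outcome, as a careful person would: the job done as asked, in the order asked, and still so for the second after the job is handed in, with the robot touching nothing.
It also fails if it takes over 64 s, if anything falls off the work surface, if the arm or the gripper's body presses on something with over 40 N, if the wrist force passes 120 N, or if a joint passes its speed limit or range.

## Working session

There is one attempt and no reset: what is moved stays moved. The work goes in short steps, each a Python script; the robot and the scene stay as the last script left them, time stands still between calls to the robot, and variables do not carry over. Pictures are saved under pics/ and viewed, at most 10 in all, crops included, and the job is handed in when it is done.

```bash
mkdir -p pics; python3 - <<'E'
from bench import *
import cv2,pickle,numpy as np
for n in("scene","top"):
    s=snapshot(n); pickle.dump(s,open(n+".pkl","wb")); cv2.imwrite(f"pics/{n}.png",cv2.resize(s["img"][:,:,::-1],(800,600),interpolation=cv2.INTER_CUBIC))
    print(s["fx"],s["cx"],s["cy"],np.round(s["camera_from_world"],3).tolist())
print(grip_depth() if callable(grip_depth) else grip_depth,current_time_s(),current_tcp_rot(),current_finger_gap(),current_force())
E
```

```text
349.6926277790941 264.5555403772917 190.72555831880547 [[-0.807, -0.59, 0.005, 0.49], [-0.433, 0.586, -0.685, 0.295], [0.401, -0.555, -0.728, 0.975], [0.0, 0.0, 0.0, 1.0]]
437.92339857387014 258.9972750392427 186.9273634097948 [[0.008, -1.0, -0.003, 0.011], [-0.986, -0.007, -0.165, 0.591], [0.165, 0.005, -0.986, 1.458], [0.0, 0.0, 0.0, 1.0]]
0.0187 0.1 [-3.08457678e+00 -5.86503663e-01  5.74279895e-04] 0.08488824506574427 [-0.12458751  0.23140451  0.09651433]
```

View pics/scene.png

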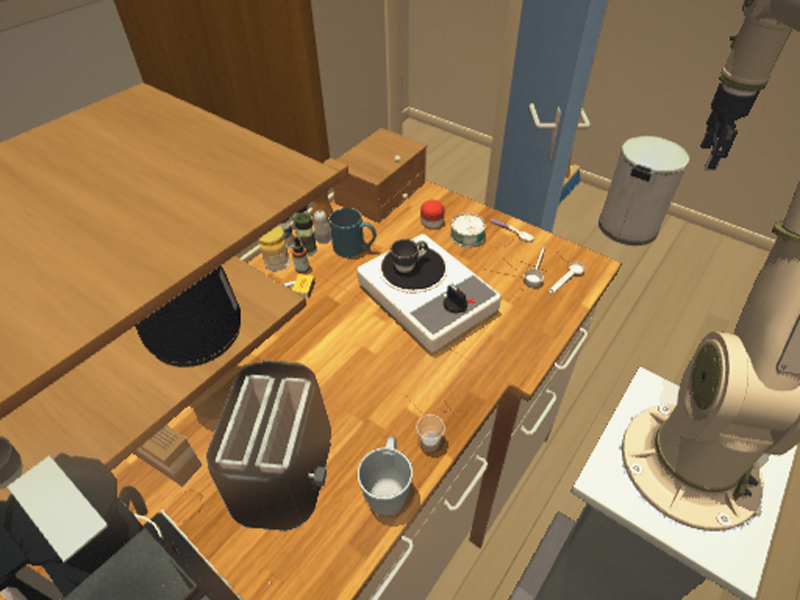

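View pics/top.png

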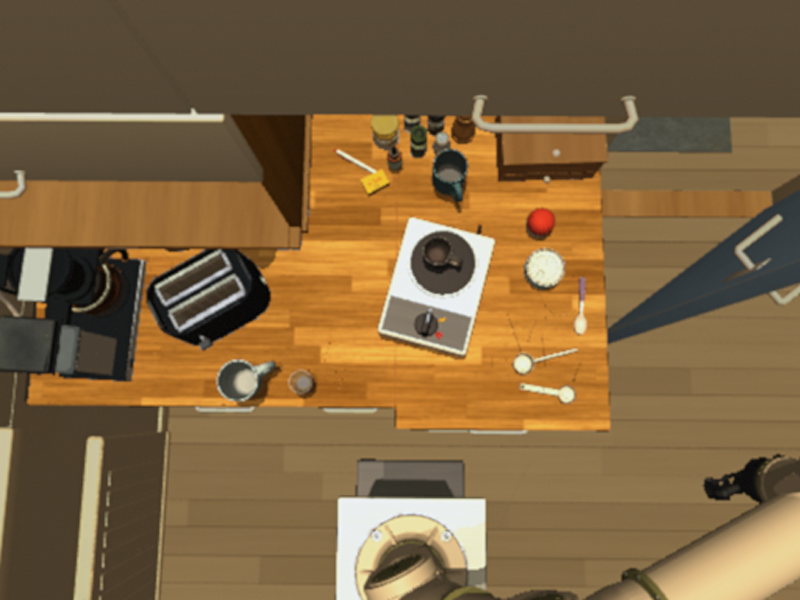

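The scene view shows the plate with its knob at about (457,298). In the top view the plate's corners are at about (411,219), (494,237), (465,355) and (379,332), and the knob is at (427,323). I'll enlarge both.

```bash
python3 - <<'E'
import cv2,pickle,numpy as np
s=pickle.load(open("top.pkl","rb"))["img"][:,:,::-1]; t=pickle.load(open("scene.pkl","rb"))["img"][:,:,::-1]
a=cv2.resize(s[135:235,235:325],(540,600),interpolation=cv2.INTER_CUBIC)
cv2.imwrite("pics/c1.png",a)
cv2.imwrite("pics/c2.png",cv2.resize(t[145:230,220:325],(735,595),interpolation=cv2.INTER_CUBIC))
E
```

```text
(no output)
```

View pics/c1.png

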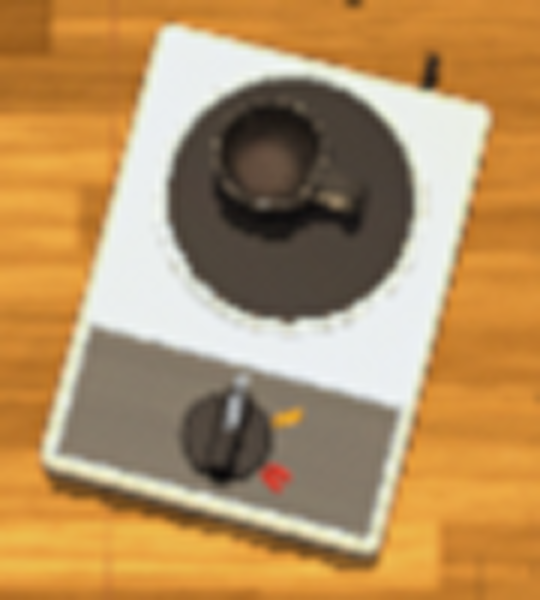

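View pics/c2.png

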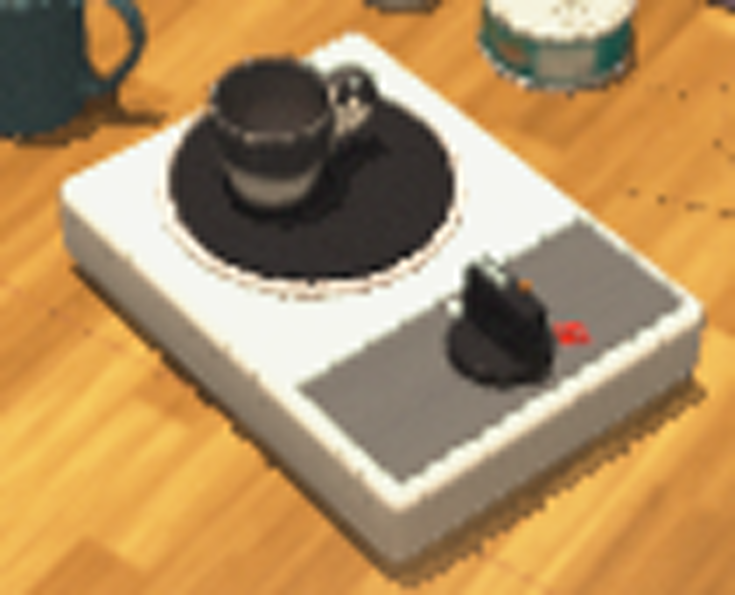

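The top crop shows the panel corners at (165,25), (490,108), (373,553) and (45,468), and the disc centre near (227,437). The pointer is up towards +x, and the orange mark is at (288,416). The scene crop shows the top corners at (65,190), (355,35), (700,310) and (400,495). I'll fit the plate pose from both views.

```bash
cat > fit.py <<'E'
import pickle,numpy as np
from scipy.optimize import least_squares
S={n:pickle.load(open(n+".pkl","rb")) for n in("top","scene")}
def proj(n,P):
    s=S[n]; q=np.c_[P,np.ones(len(P))]@np.array(s["camera_from_world"]).T
    return np.c_[s["fx"]*q[:,0]/q[:,2]+s["cx"],s["fy"]*q[:,1]/q[:,2]+s["cy"]]
def W(p,L):
    c,s_=np.cos(p[2]),np.sin(p[2]); L=np.atleast_2d(L)
    return np.c_[p[0]+c*L[:,0]-s_*L[:,1],p[1]+s_*L[:,0]+c*L[:,1],L[:,2]]
un=lambda a,k,o:(np.array(a)+.5)/k-.5+o
tp=un([(165,25),(490,108),(373,553),(45,468)],6,[235,135])
sc=un([(65,190),(355,35),(700,310),(400,495)],7,[220,145])
C=np.array([(.135,.1,.058),(.135,-.1,.058),(-.135,-.1,.058),(-.135,.1,.058)])
kt=un([(227,437)],6,[235,135])
K=(-.092,0,.07)
f=lambda p:np.r_[(proj("top",W(p,C))-tp).ravel(),(proj("scene",W(p,C))-sc).ravel(),2*(proj("top",W(p,K))-kt).ravel()]
if __name__=="__main__":
    r=least_squares(f,[.6,0,-.2]); p=r.x; print(p,np.round(r.fun.reshape(-1,2),2).tolist())
    print("knob",W(p,(-.092,0,.09)))
    for z,l in((.104,"top"),):
        for t in np.arange(-.5,.6,.25):   # pointer-end top of the bar for knob turn t
            d=[(-.092+.023*np.cos(t),-.023*np.sin(t),z),(-.092-.023*np.cos(t),.023*np.sin(t),z)]
            a=proj("top",W(p,d)); b=proj("scene",W(p,d))
            print(round(t,2),np.round((a-[235,135])*6,0).tolist(),np.round((b-[220,145])*7,0).tolist())
E
python3 fit.py
```

```text
[ 0.60781642 -0.05303321 -0.25573963] [[-0.85, -1.01], [0.73, -0.33], [1.0, 0.87], [-1.56, -0.36], [-1.65, -0.84], [0.41, -1.58], [2.46, -0.64], [0.23, 2.02], [-0.03, -0.31]]
knob [[ 0.51880859 -0.02976079  0.09      ]]
-0.5 [[216.0, 386.0], [236.0, 467.0]] [[459.0, 266.0], [554.0, 293.0]]
-0.25 [[226.0, 385.0], [226.0, 468.0]] [[465.0, 258.0], [548.0, 301.0]]
0.0 [[237.0, 386.0], [215.0, 467.0]] [[473.0, 252.0], [540.0, 308.0]]
0.25 [[246.0, 390.0], [206.0, 463.0]] [[483.0, 247.0], [530.0, 313.0]]
0.5 [[255.0, 396.0], [197.0, 456.0]] [[495.0, 245.0], [518.0, 315.0]]
```

```bash
cat > h.py <<'E'
from bench import *
import numpy as np
from scipy.spatial.transform import Rotation as R
KX,KY,YAW=0.5188,-0.0298,-0.256
def rot(turn,flip=0):  # tool down, tool x along the bar
    return (R.from_euler('z',YAW-turn+flip)*R.from_euler('x',np.pi)).as_rotvec()
def rd(): return np.r_[current_force(),current_wrist_torque()[2]].round(2)
E
python3 - <<'E'
from h import *
from bench import *
for fl in(0,np.pi):
    for t in(-.2,0,1,1.4):
        for z in(.078,.2):
            q=inverse_kinematics([KX,KY,z],rot(t,fl)); print(round(fl,1),t,z,None if q is None else np.round(q,2).tolist())
E
```

```text
0 -0.2 0.078 [0.4, 0.33, -0.48, 1.83, 0.18, 1.02, -1.78]
0 -0.2 0.2 [0.45, 0.21, -0.52, 1.69, 0.11, 1.27, -1.72]
0 0 0.078 [0.39, 0.33, -0.47, 1.83, 0.17, 1.02, -1.97]
0 0 0.2 [0.43, 0.21, -0.5, 1.69, 0.11, 1.27, -1.92]
0 1 0.078 [0.29, 0.32, -0.35, 1.84, 0.13, 1.01, -2.93]
0 1 0.2 [0.36, 0.2, -0.42, 1.69, 0.09, 1.27, -2.9]
0 1.4 0.078 [-0.99, 0.71, 1.36, 1.89, -0.75, 1.2, -2.58]
0 1.4 0.2 [0.99, 0.45, -1.27, 1.67, 0.44, 1.36, 2.7]
3.1 -0.2 0.078 [0.59, 0.38, -0.71, 1.83, 0.29, 1.04, 1.28]
3.1 -0.2 0.2 [0.61, 0.24, -0.72, 1.68, 0.17, 1.28, 1.37]
3.1 0 0.078 [0.56, 0.37, -0.68, 1.83, 0.27, 1.03, 1.09]
3.1 0 0.2 [0.59, 0.24, -0.69, 1.68, 0.16, 1.28, 1.18]
3.1 1 0.078 [0.5, 0.36, -0.61, 1.83, 0.23, 1.03, 0.12]
3.1 1 0.2 [0.53, 0.23, -0.62, 1.68, 0.14, 1.27, 0.2]
3.1 1.4 0.078 [0.48, 0.35, -0.58, 1.83, 0.22, 1.02, -0.27]
3.1 1.4 0.2 [0.52, 0.22, -0.6, 1.68, 0.13, 1.27, -0.2]
```

```bash
sed -i 's/flip=0/flip=np.pi/' h.py; python3 - <<'E'
from h import *
import cv2,pickle
goto([KX,KY,.22],rot(0)); move_gripper(.05,20)
movel([KX,KY,.125],rot(0),.12); hold(.3)
print(current_time_s(),current_tool_pos(),rd(),current_finger_gap())
o=[]
for n,(a,b,c,d) in(("top",(135,235,235,335)),("scene",(120,220,225,325))):
    s=snapshot(n); o.append(cv2.resize(s["img"][a:b,c:d,::-1],(400,400),interpolation=cv2.INTER_CUBIC))
cv2.imwrite("pics/near.png",np.hstack(o))
E
```

```text
4.0083 [ 0.51906771 -0.02983975  0.12546509] [ 0.31 -0.25 -0.54 -0.  ] 0.049910181697571915
```

View pics/near.png

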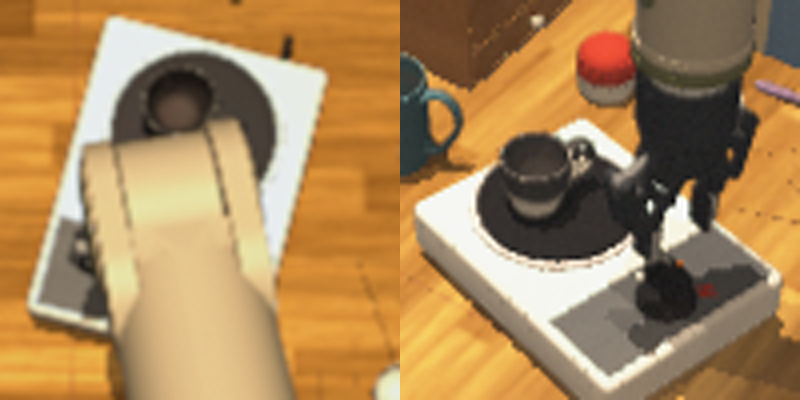

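In the right half the fingers straddle the bar at about (665,270), and the mug is clear. I'll descend, then close lightly.

```bash
python3 - <<'E'
from h import *
movel([KX,KY,.079],rot(0),.05); hold(.2); print(current_tool_pos(),rd())
move_gripper(.024,20); hold(.1); print(current_finger_gap(),rd(),current_gripper_force())
move_gripper(.008,20); hold(.3); print(current_time_s(),current_finger_gap(),rd(),current_gripper_force(),current_tool_pos(),current_tcp_rot(),rot(0))
E
```

```text
[ 0.5189835  -0.02982351  0.07928666] [ 0.16  0.62 -0.08  0.02]
0.023960079051820946 [ 0.01  0.05 -0.91 -0.  ] 0.0
6.375 0.01342300764638896 [-0.83  6.18  1.76 -0.03] 23.788116574287415 [ 0.51912457 -0.0282295   0.07931107] [3.98701913e-01 3.11564607e+00 2.52290269e-03] [4.01026693e-01 3.11589185e+00 1.90793349e-16]
```

```bash
cat >> h.py <<'E'
K=4000.
class St:  # commanded pose, with lateral compliance
    def __init__(s,x,y,z,t): s.x,s.y,s.z,s.t=x,y,z,t
    def go(s,z=None,t=None,v=.02,adapt=True,w=.08):
        if z is not None: s.z=z
        if t is not None: s.t=t
        movel([s.x,s.y,s.z],rot(s.t),v); hold(w); f=rd()
        if adapt: s.x+=np.clip(.6*f[0]/K,-6e-4,6e-4); s.y+=np.clip(.6*f[1]/K,-6e-4,6e-4)
        return f
    def show(s,f): print(round(current_time_s(),2),"cmd",np.round([s.x,s.y,s.z,s.t],4),"tool",np.round(current_tool_pos(),4),"F",f,"gap",round(current_finger_gap(),4))
E
python3 - <<'E'
from h import *
p=St(KX,-.0282,.079,0)
for i in range(3): p.show(p.go())
for z in np.arange(.081,.0921,.001):
    f=p.go(z=z); p.show(f)
    if abs(f[2])>12 or abs(f[3])>.25: break
E
```

```text
6.71 cmd [ 0.5188 -0.0277  0.079   0.    ] tool [ 0.5191 -0.0281  0.0793] F [-0.17  3.01  4.66  0.01] gap 0.0134
7.04 cmd [ 0.5189 -0.0276  0.079   0.    ] tool [ 0.5191 -0.0281  0.0793] F [0.56 0.88 4.49 0.02] gap 0.0134
7.38 cmd [ 0.5189 -0.0275  0.079   0.    ] tool [ 0.5191 -0.0281  0.0793] F [0.29 0.45 6.23 0.04] gap 0.0135
7.71 cmd [ 0.5192 -0.0278  0.081   0.    ] tool [ 0.5191 -0.028   0.081 ] F [ 1.83 -1.41  0.48  0.05] gap 0.0134
8.04 cmd [ 0.5194 -0.0279  0.082   0.    ] tool [ 0.5191 -0.028   0.0819] F [ 1.45 -1.09 -1.45  0.02] gap 0.0134
8.38 cmd [ 0.5196 -0.028   0.083   0.    ] tool [ 0.5191 -0.0281  0.0829] F [ 1.13 -0.83 -0.88 -0.04] gap 0.0136
8.71 cmd [ 0.5194 -0.0282  0.084   0.    ] tool [ 0.5192 -0.028   0.0839] F [-1.37 -0.81 -0.21 -0.03] gap 0.0135
9.04 cmd [ 0.5191 -0.0282  0.085   0.    ] tool [ 0.5192 -0.0281  0.085 ] F [-1.48  0.13 -0.39 -0.01] gap 0.0137
9.38 cmd [ 0.519  -0.0282  0.086   0.    ] tool [ 0.5192 -0.028   0.0861] F [-1.06 -0.34  0.09 -0.01] gap 0.0138
9.71 cmd [ 0.5189 -0.0281  0.087   0.    ] tool [ 0.5191 -0.0281  0.0871] F [-0.58  0.44  0.15 -0.02] gap 0.0137
10.04 cmd [ 0.5191 -0.0281  0.088   0.    ] tool [ 0.5191 -0.0281  0.0882] F [1.18 0.25 0.21 0.  ] gap 0.0138
10.38 cmd [ 0.5192 -0.0281  0.089   0.    ] tool [ 0.5191 -0.0281  0.0891] F [0.81 0.3  0.18 0.07] gap 0.0132
10.71 cmd [ 0.5191 -0.0281  0.09    0.    ] tool [ 0.5191 -0.0281  0.09  ] F [-0.5  -0.36 -0.29 -0.02] gap 0.0132
11.04 cmd [ 0.519 -0.028  0.091  0.   ] tool [ 0.5191 -0.0281  0.0911] F [-0.95  0.92 -0.08  0.02] gap 0.0139
11.38 cmd [ 0.5189 -0.0282  0.092   0.    ] tool [ 0.5191 -0.0281  0.0921] F [-0.17 -1.27  0.41  0.01] gap 0.0136
```

```bash
python3 - <<'E'
from h import *
p=St(.519,-.0281,.092,0)
for t in np.arange(.08,.77,.08):
    f=p.go(t=t,w=.05); p.show(f)
    if abs(f[3])>.15 or np.hypot(f[0],f[1])>10: break
E
```

```text
11.68 cmd [ 0.5192 -0.0279  0.092   0.08  ] tool [ 0.5191 -0.0279  0.0921] F [1.21 1.09 0.78 0.  ] gap 0.0136
11.97 cmd [ 0.5193 -0.0277  0.092   0.16  ] tool [ 0.5192 -0.0278  0.0921] F [ 0.71  1.38  0.78 -0.01] gap 0.0134
12.28 cmd [ 0.5194 -0.0277  0.092   0.24  ] tool [ 0.5193 -0.0276  0.092 ] F [ 0.86  0.22  1.17 -0.03] gap 0.0138
12.57 cmd [ 0.5195 -0.0273  0.092   0.32  ] tool [ 0.5193 -0.0275  0.092 ] F [ 0.27  2.79  0.95 -0.  ] gap 0.0136
12.88 cmd [ 0.5196 -0.027   0.092   0.4   ] tool [ 0.5194 -0.0274  0.0919] F [ 0.81  1.56 -0.45  0.03] gap 0.0132
13.18 cmd [ 0.5196 -0.0269  0.092   0.48  ] tool [ 0.5195 -0.0272  0.0919] F [ 0.42  0.72 -0.79 -0.03] gap 0.0135
13.47 cmd [ 0.5198 -0.0268  0.092   0.56  ] tool [ 0.5196 -0.0271  0.092 ] F [ 1.23  0.85 -1.31 -0.  ] gap 0.0139
13.78 cmd [ 0.5198 -0.0268  0.092   0.64  ] tool [ 0.5197 -0.027   0.0919] F [ 0.11 -0.16 -0.9  -0.04] gap 0.0134
14.07 cmd [ 0.52   -0.0268  0.092   0.72  ] tool [ 0.5198 -0.0269  0.0919] F [ 1.38  0.11 -2.82  0.02] gap 0.0133
```

```bash
python3 - <<'E'
from h import *
p=St(.52,-.0268,.092,.72)
p.go(z=.089,t=.74)
t=.74
while t<1.29:
    p.go(z=.0893,t=t,w=.02,v=.03); b=rd()[2]
    f=p.go(z=.0858,w=.1,adapt=False,v=.015); print(round(t,3),"b",b,end=" ");p.show(f)
    if f[2]<3.5 or f[2]>14: break
    t+=.04
E
```

```text
0.74 b -2.23 15.21 cmd [ 0.52   -0.0269  0.0858  0.74  ] tool [ 0.52   -0.0268  0.0861] F [-4.14  0.44  6.01  0.01] gap 0.0135
0.78 b 0.97 15.97 cmd [ 0.5199 -0.0269  0.0858  0.78  ] tool [ 0.52   -0.0268  0.0859] F [-3.75  0.17  5.28 -0.04] gap 0.0139
0.82 b 0.09 16.74 cmd [ 0.5199 -0.0267  0.0858  0.82  ] tool [ 0.5201 -0.0267  0.0859] F [-2.23 -0.08  5.23  0.09] gap 0.0133
0.86 b 1.04 17.51 cmd [ 0.5199 -0.0267  0.0858  0.86  ] tool [ 0.5201 -0.0267  0.0859] F [-0.14  0.29  5.19 -0.01] gap 0.0135
0.9 b 1.04 18.27 cmd [ 0.5202 -0.0266  0.0858  0.9   ] tool [ 0.5201 -0.0267  0.0858] F [-0.77  1.04  4.72  0.04] gap 0.0137
0.94 b 1.72 19.04 cmd [ 0.5203 -0.0267  0.0858  0.94  ] tool [ 0.5202 -0.0266  0.0858] F [-1.77  0.6   5.24  0.  ] gap 0.0138
0.98 b 0.28 19.81 cmd [ 0.5205 -0.0266  0.0858  0.98  ] tool [ 0.5203 -0.0266  0.0857] F [-1.22  1.17  5.55  0.02] gap 0.0135
1.02 b 0.52 20.57 cmd [ 0.5205 -0.0266  0.0858  1.02  ] tool [ 0.5204 -0.0265  0.0857] F [-1.19  0.51  4.29 -0.01] gap 0.0135
1.06 b 0.76 21.34 cmd [ 0.5205 -0.0267  0.0858  1.06  ] tool [ 0.5204 -0.0267  0.0855] F [-0.44  0.58  0.1  -0.17] gap 0.0134
```

```bash
python3 - <<'E'
from h import *
p=St(.5205,-.0267,.0858,1.06)
for t in(1.07,1.08,1.09):
    f=p.go(t=t,w=.15,adapt=False); p.show(f)
E
```

```text
21.74 cmd [ 0.5205 -0.0267  0.0858  1.07  ] tool [ 0.5204 -0.0266  0.0856] F [ 0.59  1.52 -1.77 -0.18] gap 0.0137
22.14 cmd [ 0.5205 -0.0267  0.0858  1.08  ] tool [ 0.5205 -0.0266  0.0857] F [ 0.88  1.34 -3.03 -0.09] gap 0.0132
22.54 cmd [ 0.5205 -0.0267  0.0858  1.09  ] tool [ 0.5205 -0.0266  0.0858] F [ 1.24  1.74 -3.05  0.03] gap 0.014
```

```bash
python3 - <<'E'
from h import *
p=St(.5206,-.0264,.0858,1.10)
for z in np.arange(.0858,.0783,-.001):
    f=p.go(z=z,v=.015,w=.1); p.show(f)
    if f[2]>9 or abs(f[3])>.25: break
E
```

```text
22.89 cmd [ 0.5206 -0.0262  0.0858  1.1   ] tool [ 0.5205 -0.0266  0.0858] F [ 0.01  1.3  -2.08 -0.05] gap 0.0134
23.24 cmd [ 0.5204 -0.0263  0.0848  1.1   ] tool [ 0.5206 -0.0265  0.0848] F [-1.21 -0.94 -0.24  0.02] gap 0.0133
23.59 cmd [ 0.5203 -0.0265  0.0838  1.1   ] tool [ 0.5205 -0.0265  0.0838] F [-0.74 -1.19  0.24 -0.06] gap 0.0134
23.94 cmd [ 0.5206 -0.0267  0.0828  1.1   ] tool [ 0.5205 -0.0265  0.0828] F [ 1.7  -1.39 -0.43 -0.03] gap 0.0137
24.29 cmd [ 0.5205 -0.0266  0.0818  1.1   ] tool [ 0.5205 -0.0266  0.0817] F [-0.75  0.75 -0.81 -0.03] gap 0.014
24.64 cmd [ 0.5205 -0.0266  0.0808  1.1   ] tool [ 0.5205 -0.0265  0.0807] F [ 0.36  0.1  -1.38 -0.02] gap 0.0134
24.99 cmd [ 0.5206 -0.0266  0.0798  1.1   ] tool [ 0.5205 -0.0266  0.0797] F [ 0.49 -0.17 -0.79 -0.03] gap 0.0138
25.34 cmd [ 0.5203 -0.0265  0.0788  1.1   ] tool [ 0.5206 -0.0266  0.0793] F [-2.11  0.8   5.17 -0.07] gap 0.0137
```

```bash
python3 - <<'E'
from h import *
import cv2
p=St(.5205,-.0265,.0785,1.10)
p.show(p.go(w=.2)); p.show(p.go(z=.079,w=.1))
move_gripper(.05,20); hold(.1); p.show(rd())
movel([p.x,p.y,.14],None,.06); movel([p.x,p.y,.26],None,.15)
move_joints(np.array(current_joint_pos())+[-.7,0,0,0,0,0,0]); hold(.2)
print(current_time_s(),current_tool_pos())
o=[]
for n,(a,b,c,d) in(("top",(135,235,235,335)),("scene",(120,220,225,325))):
    s=snapshot(n); o.append(cv2.resize(s["img"][a:b,c:d,::-1],(400,400),interpolation=cv2.INTER_CUBIC))
cv2.imwrite("pics/end.png",np.hstack(o))
E
```

```text
25.79 cmd [ 0.5201 -0.0264  0.0785  1.1   ] tool [ 0.5206 -0.0266  0.0792] F [-2.6   0.61  6.64 -0.13] gap 0.0136
26.14 cmd [ 0.5203 -0.0264  0.079   1.1   ] tool [ 0.5205 -0.0265  0.0793] F [ 1.36  0.19  3.51 -0.02] gap 0.0135
26.68 cmd [ 0.5203 -0.0264  0.079   1.1   ] tool [ 0.52   -0.0264  0.0789] F [1.06 0.86 0.57 0.01] gap 0.0503
30.3417 [0.41554054 0.31346165 0.25882889]
```

View pics/end.png

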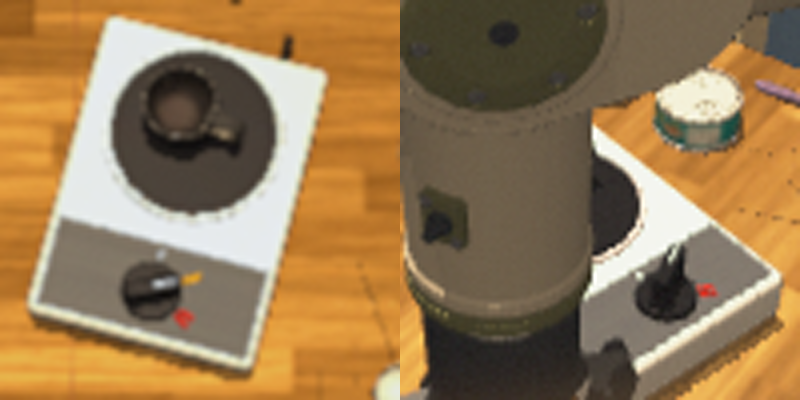

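The end picture shows the pointer at about (170,284) towards the orange mark at (192,279), the mug undisturbed, and the arm clear.

```bash
python3 -c "
from bench import *
print(close_job())"
```

```text
the job is handed in; nothing more can be done
None
```

The warming plate is on low: I lifted the knob free, turned it clockwise, felt the catch at about 1.1 rad, just past the orange mark, pushed it fully home and let go; the mug is undisturbed, and I handed the job in at about 30 s.

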